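Kit the grinder's gear-head parts for reassembly

ROBOT

A 6-joint arm with a two-finger parallel gripper is mounted at the origin on the work surface. World frame = base frame: x ahead of the robot, y to its left, z up, the work surface at z = 0. Lengths are in m, angles in rad, forces in N, time in s.
With the tool pointing down it reaches from about 0.425 to 0.95 m from the base axis. Payload 3.5 kg.
Tool frame: the origin (TCP) lies midway between the tips of the shut fingers; the grasp point (between the pads) lies 19 mm behind it (ctrl.hold_point_z is the distance from the TCP to the grasp point, in m); z points along the fingers, y is the line along which they close (so a half turn about z gives the same grasp; the last joint's range is limited). The gripper opens to 85 mm and grips with 20 to 120 N. Pads are 22 mm wide; open, the fingers measure 114 mm over their backs; the gripper's body (76 mm by 85 mm) begins 54 mm behind the grasp point. The pads swing forward as they close: fully open they stand 13 mm farther back than shut.
Start: joints at [1.047, 0.286, 1.577, -0, 1.279, -0.15], TCP at [0.246, 0.628, 0.204] pointing down, gripper open.
Joint ranges: [-2.77, 2.77], [-0.9, 2.22], [0.21, 2.48], [-1.53, 4.67], [0.24, 2.81], [-2.84, 2.84]. Speed limits (rad/s): [2.79, 2.79, 3.14, 3.14, 3.14, 3.14].

INTERFACE

Orientations are given as a unit quaternion [x, y, z, w].
In Python, from plant import readout, cams, sign_off, ctrl gives the robot as it stands. The module is installed in compiled form; this text tells all that it offers.
- The arm moves only by the tool step_arm, never from a script. Its argument "increments" is a list of rows, each a list of 2 entries, a list of its own where there are three numbers: the shift along the world's x, y, z in mm, then the turn, a rotation vector about the world's x, y, z in rad. In form: [[[x, y, z], [rx, ry, rz]], ...]. A call has 1 to 8 rows; each row shifts and turns the commanded pose from where the row before left it; what a row does not reach is not made up. A row lasts 1/12 s, in which the tool goes at most 41.7 mm and 7.16 degrees, less where a joint would pass 70% of its speed; a pose out of reach is approached as far as the arm can. A call is refused whole if a number of a shift passes 41.7 or a number of a turn 0.125, either way. A call with a gripper value outside its range is refused whole. "fingers" is the opening, from -1 (shut) to 1 (fully open), set as the call begins (left out, the last holds). The fingers move at their own pace and stop on an object; "grip_force" is the grip in N (left out, the last holds). Time passes only in rows, so rows that do not move let the fingers close. It gives the time, the measured TCP pose, the force, the opening and the grip force at its end, in the units of the state.
- readout.get_state(): the state, without advancing time (a new reading comes with each control period).
- cams.read_camera(name): name is "scene" or "top"; returns the picture (420x560x3 uint8, red, green, blue); there is no depth.
- cams.get_calibration(name): a dict with "fx", "fy", "cx", "cy" (pixels), "eye" and "rotation" of the camera in the world. Camera axes: x right, y up, looking along -z (the intrinsics and any distortion apply to the point x, -y, -z); pixel columns grow to the right and rows downward; lengths in m; the calibration is good to about 2 mm. A picture is of the moment at which its call begins. get_calibration takes no time and is no camera call.
- sign_off(): hands the job in; it is judged then, once.
The state is a dict: "time": time; "qpos": joint angles; "dq": joint speeds; "joint_efforts": joint torques, N m; "eef_pos": TCP position; "tcp_rot": TCP orientation; "contact_force": force on the tool from outside, world axes, zero at the start; "wrist_torque": the same for the moment, N m; "opening": opening from 0.0 (shut) to 1.0 (fully open); "finger_force": force on a finger pad.
Only numpy, scipy, OpenCV 4.12 (cv2) and the standard library are available. Lean on these libraries where they do the work, as an engineer would, in place of code of your own. Each camera call takes 0.05 s, during which the arm holds its last target. There are 200 camera calls.

TASK

The angle grinder's gear head is stripped and its parts lie about the bench; kit the good ones into the tray for reassembly: the crown wheel in the yellow bin, the sealed bearing in the blue bin, the pinion in the red bin and the aluminium bearing flange in the green bin. Set each one down (do not drop it in) so that it rests on the floor of its bin the same way up as it lay on the bench. Leave the rusty worn wheel and the rusty worn bearing where they are.

Things in the scene. Friction and masses are not known exactly. Their poses are not given: they have to be found in the camera images.
- crown_wheel: good crown (bevel) gear wheel, bright steel with all its teeth, 52 mm across and 7 mm thick at the rim; a toothed cone rises from the rim to 13 mm; a plain round hub, 27 mm diameter, stands in the middle from 13 to 24 mm height. Lies flat, hub up. Origin: centre of its underside, z up along the hub. 0.12 kg
- bearing: good sealed ball bearing, bright steel rings with a black seal between them, 42 mm outside diameter, 13 mm high, lying flat. Origin: centre of its underside, z up. 0.09 kg
- pinion: small steel bevel pinion, standing on its toothed head: the head is 31 mm across and 12 mm high, above it a plain round hub of 21 mm diameter from 12 to 28 mm height. Origin: centre of its underside, z up along its axis. 0.05 kg
- flange: aluminium bearing flange: square plate 58 by 58 by 7 mm with a screw hole in each corner, lying flat, and on it a round boss of 38 mm diameter from 7 to 26 mm height with a dark bore. Origin: centre of its underside, z up, x and y along the plate's sides. 0.11 kg
- worn_wheel: worn crown gear wheel, rust brown with teeth broken out, otherwise the same shape as the good one: 52 mm across and 7 mm thick at the rim; a toothed cone rises from the rim to 13 mm; a plain round hub, 27 mm diameter, stands in the middle from 13 to 24 mm height. Lies flat, hub up. Origin: centre of its underside, z up along the hub. To be left alone
- worn_bearing: worn ball bearing, rust brown, seal gone so that its balls show, 42 mm diameter, 13 mm high, lying flat. Origin: centre of its underside, z up. To be left alone
- bin_yellow: yellow plastic open-topped bin, fixed in the grey kitting tray with the three bins of other colours (2 by 2, side by side; which colour sits where differs each time). Outside 100 (its x) by 120 (its y) by 32 mm high, walls and floor 3 mm, so inside 94 by 114 mm and 29 mm deep. Origin: centre of its underside (5 mm above the bench); its inner floor is 3 mm above the origin; z up
- bin_blue: blue plastic open-topped bin, fixed in the grey kitting tray with the three bins of other colours (2 by 2, side by side; which colour sits where differs each time). Outside 100 (its x) by 120 (its y) by 32 mm high, walls and floor 3 mm, so inside 94 by 114 mm and 29 mm deep. Origin: centre of its underside (5 mm above the bench); its inner floor is 3 mm above the origin; z up
- bin_red: red plastic open-topped bin, fixed in the grey kitting tray with the three bins of other colours (2 by 2, side by side; which colour sits where differs each time). Outside 100 (its x) by 120 (its y) by 32 mm high, walls and floor 3 mm, so inside 94 by 114 mm and 29 mm deep. Origin: centre of its underside (5 mm above the bench); its inner floor is 3 mm above the origin; z up
- bin_green: green plastic open-topped bin, fixed in the grey kitting tray with the three bins of other colours (2 by 2, side by side; which colour sits where differs each time). Outside 100 (its x) by 120 (its y) by 32 mm high, walls and floor 3 mm, so inside 94 by 114 mm and 29 mm deep. Origin: centre of its underside (5 mm above the bench); its inner floor is 3 mm above the origin; z up
There are look-alikes about, which are no part of the job. What is shaped like the bearing but pink, purple or turquoise is not meant.

How it is judged:
By the outcome, as a careful person would: the job done as asked, in the order asked, and still so for the second after the job is handed in, with the robot touching nothing.
It also fails if it takes over 102 s, if anything falls off the work surface, if the arm or the gripper's body presses on something with over 40 N, if the wrist force passes 120 N, or if a joint passes its speed limit or range.

## Working session

There is one attempt and no reset: what is moved stays moved. The work goes in short steps, Python scripts to look and compute and a tool call to move; the robot and the scene stay as the last step left them, time stands still between calls to the robot, and variables do not carry over. Pictures are saved under pics/ and viewed, at most 14 in all, crops included, and the job is handed in when it is done.

Besides the shell and the picture viewer there is one more tool, called after "Call:" in YAML: its name, and indented under it one key for each argument. step_arm: Moves the arm, as the interface text tells. Its arguments: {"type":"object","properties":{"increments":{"type":"array","items":{"type":"array"}},"fingers":{"type":"number"},"grip_force":{"type":"number"}},"required":["increments"]}

```bash
mkdir -p pics; ls; python3 - <<'E'
from plant import readout,cams,ctrl
import cv2
for n in("scene","top"):
    im=cams.read_camera(n); cv2.imwrite(f"pics/{n}0.png",im[...,::-1]); print(n,cams.get_calibration(n))
print(readout.get_state(),ctrl.hold_point_z)
E
```

```text
pics
scene {'fx': 400.9714060747446, 'fy': 400.9714060747446, 'cx': 278.6665504147143, 'cy': 210.78981124416586, 'eye': array([1.1894788 , 0.03242871, 0.48899713]), 'rotation': array([0.31132977, 0.35771525, 0.66627569, 0.57549134])}
top {'fx': 463.63877733416086, 'fy': 463.63877733416086, 'cx': 278.2523464025941, 'cy': 212.06981193159652, 'eye': array([ 0.35710669, -0.05464626,  0.98870247]), 'rotation': array([ 0.04777045, -0.0496168 , -0.69826642,  0.71251679])}
{'time': 0.1, 'qpos': array([ 1.04702058e+00,  2.87141176e-01,  1.57804837e+00,  9.53753679e-07,
        1.27859844e+00, -1.50018469e-01]), 'dq': array([ 0.00163161, -0.00222506, -0.00274724, -0.00013386,  0.00016137,
        0.00072623]), 'joint_efforts': array([ 2.03210468e-03, -4.07295871e+01, -2.93699169e+01, -6.30301861e-05,
        3.39339276e-03, -1.62347122e-07]), 'eef_pos': array([0.24610256, 0.62782665, 0.2022332 ]), 'tcp_rot': array([ 1.85792816e-01,  9.82588329e-01, -1.03581315e-03, -3.63276783e-04]), 'contact_force': array([-0.78865081, -0.75433333,  0.31252565]), 'wrist_torque': array([ 0.01598842,  0.02144678, -0.00289052]), 'finger_force': 0.0, 'opening': 1.00360324744685} 0.0187
```

View pics/top0.png

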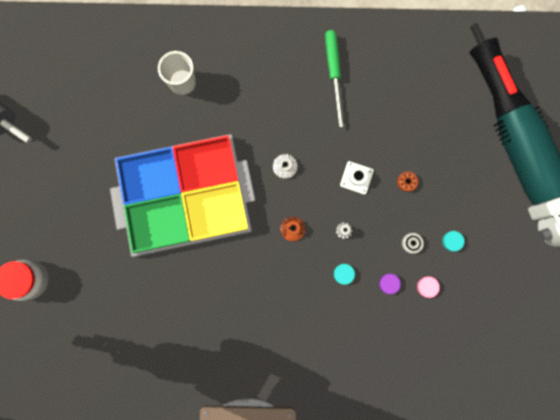

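View pics/scene0.png

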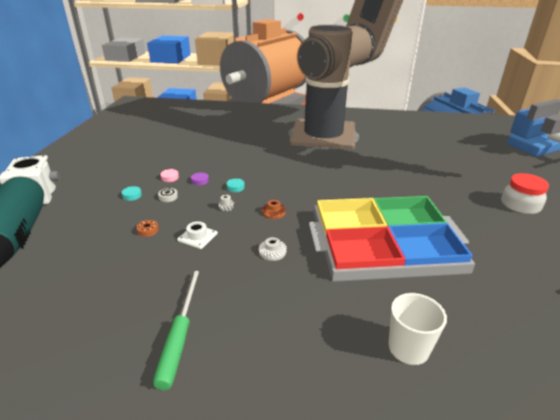

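Top view: crown wheel at (285,166), worn wheel at (292,229), flange (357,177), worn bearing (408,181), pinion (344,231), bearing (413,243). The look-alikes are turquoise (454,241) and (344,274), purple (390,284) and pink (428,287). Bins are blue (148,177), red (207,165), green (156,222) and yellow (216,210). The scene view agrees: crown (272,248), bearing (168,195), pinion (226,203), flange (198,233).

Next I measure in both views and check one close crop.

```bash
cat > h.py <<'E'
import numpy as np,cv2
from plant import cams,readout
from scipy.spatial.transform import Rotation as R
C={n:cams.get_calibration(n) for n in("scene","top")}
def ray(n,uv):
    c=C[n]; d=R.from_quat(c['rotation']).apply([(uv[0]-c['cx'])/c['fx'],-(uv[1]-c['cy'])/c['fy'],-1]); return np.array(c['eye']),d
def plane(n,uv,z):
    e,d=ray(n,uv); return e+d*(z-e[2])/d[2]
def tri(a,b):
    e1,d1=ray("top",a);e2,d2=ray("scene",b)
    s=np.linalg.lstsq(np.c_[d1,-d2],e2-e1,rcond=None)[0]
    p,q=e1+s[0]*d1,e2+s[1]*d2; return (p+q)/2,np.linalg.norm(p-q)
def blob(im,uv,f,r=26):
    hsv=cv2.cvtColor(im,cv2.COLOR_RGB2HSV); m=f(hsv).astype(np.uint8)
    w=np.zeros_like(m); cv2.circle(w,tuple(map(int,uv)),r,1,-1); m=m*w
    n,l,s,c=cv2.connectedComponentsWithStats(m); 
    if n<2: return None
    k=1+np.argmax(s[1:,4]); cs,_=cv2.findContours((l==k).astype(np.uint8),cv2.RETR_EXTERNAL,cv2.CHAIN_APPROX_NONE)
    ct=max(cs,key=cv2.contourArea); M=cv2.moments(ct)
    return np.array([M['m10']/M['m00'],M['m01']/M['m00']]),s[k],ct
E
python3 - <<'E'
from h import *
im={n:cv2.imread(f"pics/{n}0.png")[...,::-1].copy() for n in C}
br=lambda h:(h[...,1]<90)&(h[...,2]>75)
ru=lambda h:(h[...,1]>130)&(h[...,2]>60)
O={"crown":((285,166),(272,248),br,.012),"bearing":((413,243),(168,195),br,.0065),"pinion":((344,231),(226,203),br,.014),"flange":((357,177),(198,233),br,.013),
"wornw":((292,229),(274,209),ru,.012),"wornb":((408,181),(147,228),ru,.0065)}
for k,(a,b,f,z) in O.items():
    A=blob(im["top"],a,f,20);B=blob(im["scene"],b,f,20)
    p,e=tri(A[0],B[0]); q=plane("top",A[0],z); s=plane("scene",B[0],z)
    print(k,A[0].round(1),A[1][:4],B[0].round(1),B[1][:4],"tri",(p*1e3).round(1),round(e*1e3,1),"top",(q*1e3).round(1)[:2],"scn",(s*1e3).round(1)[:2],"r",np.hypot(*q[:2]).round(3))
hue=lambda lo,hi:lambda h:(h[...,0]>=lo)&(h[...,0]<=hi)&(h[...,1]>120)&(h[...,2]>60)
for k,c,c2,lo,hi in(("yellow",(216,210),(352,215),20,35),("blue",(148,177),(430,242),100,125),("red",(207,165),(365,247),0,6),("green",(156,222),(410,212),45,80)):
    A=blob(im["top"],c,hue(lo,hi),50); box=cv2.boxPoints(cv2.minAreaRect(A[2]))
    P=np.array([plane("top",x,.037) for x in box])[:,:2]*1e3
    print(k,A[0].round(1),"ctr",P.mean(0).round(1),"sides",np.linalg.norm(P[1]-P[0]).round(),np.linalg.norm(P[2]-P[1]).round(),"ang",np.degrees(np.arctan2(*(P[1]-P[0])[::-1])).round(1))
for k,c,z in (("teal1",(454,241),.01),("teal2",(344,274),.01),("purple",(390,284),.01),("cup",(180,75),.0)): print(k,(plane("top",c,z)*1e3).round())
t=im["top"][130:300,255:475]; cv2.imwrite("pics/crop.png",cv2.resize(t,None,fx=3.5,fy=3.5,interpolation=cv2.INTER_CUBIC)[...,::-1])
E
```

```text
crown [283.3 165.6] [265 146  41  41] [272.6 247.9] [253 228  40  41] tri [595.2 -64.5   7.1] 0.8 top [594.1 -64.8] scn [601.3 -63.1] r 0.598
bearing [413. 243.] [393 223  41  41] [168. 195.] [148 175  41  41] tri [ 432.3 -340.6    3.9] 6.3 top [ 433. -343.] scn [ 437. -335.] r 0.552
pinion [342.3 230.7] [324 211  41  41] [225.5 204.5] [206 184  41  40] tri [ 456.3 -192.9    6.1] 0.0 top [ 455.5 -191.8] scn [ 468.3 -189.2] r 0.494
flange [355.6 176.5] [337 157  40  41] [198.3 233. ] [179 213  40  41] tri [ 573.3 -219.7    9.7] 2.8 top [ 573.  -220.5] scn [ 577.6 -216.5] r 0.614
wornw [292.4 228.7] [280 217  25  24] [273.4 209.6] [262 200  23  19] tri [458.3 -85.4   4.3] 2.7 top [457.7 -86.5] scn [469.9 -82.2] r 0.466
wornb [407.3 181.3] [397 171  21  21] [147.1 227.8] [136 220  22  17] tri [ 565.8 -331.9    5.5] 3.3 top [ 566.2 -333.3] scn [ 567.3 -329.3] r 0.657
yellow [214.  210.7] ctr [489.7  77.7] sides 124.0 104.0 ang -76.7
blue [147.2 175.4] ctr [561.4 220.1] sides 121.0 102.0 ang -76.8
red [205.4 162.5] ctr [591.7  99.6] sides 121.0 101.0 ang -76.7
green [156.3 223. ] ctr [461.5 195.9] sides 121.0 101.0 ang -76.8
teal1 [ 439. -429.   10.]
teal2 [ 365. -196.   10.]
purple [ 346. -292.   10.]
cup [800. 171.   0.]
```

View pics/crop.png

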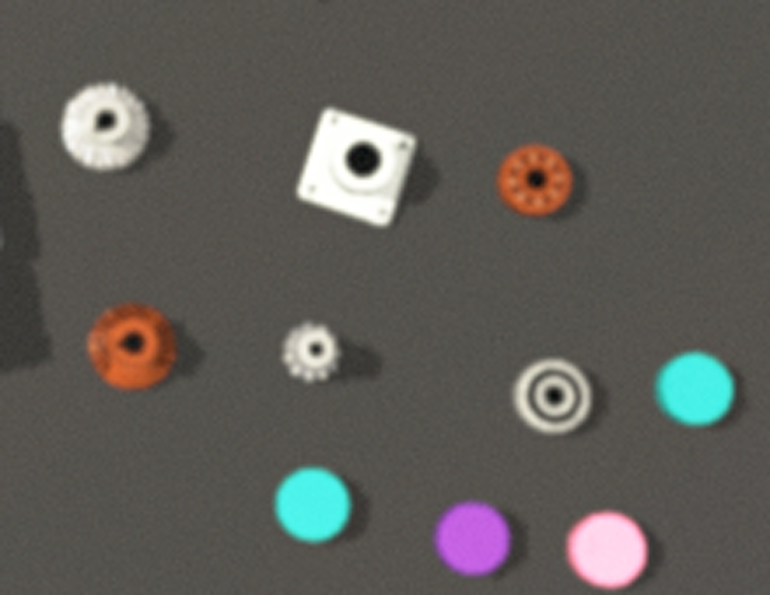

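The crop confirms the choices: bright full-toothed crown wheel, white flange, bright bearing with a black seal ring, and pinion. The rusty and coloured parts are distinct from them. My bright mask let bench pixels in, so I'll tighten it and cross-check with the bores.

```bash
python3 - <<'E'
from h import *
im={n:cv2.imread(f"pics/{n}0.png")[...,::-1].copy() for n in C}
br=lambda h:(h[...,1]<90)&(h[...,2]>135)
O={"crown":((285,166),(272,248),.009,.024,(285.3,164.3)),"bearing":((413,243),(168,195),.009,.013,(413,243.1)),"pinion":((344,231),(226,203),.012,.028,(345.3,229.7)),"flange":((357,177),(198,233),.008,.026,(358.4,175.4))}
for k,(a,b,z,zt,bore) in O.items():
    A=blob(im["top"],a,br,22);B=blob(im["scene"],b,br,22)
    p,e=tri(A[0],B[0])
    print(k,A[0].round(1),A[1][:4],B[0].round(1),B[1][:4],"tri",(p*1e3).round(1),round(e*1e3,1),*((plane(n,x[0],z)*1e3).round(1)[:2] for n,x in(("top",A),("scene",B))),"bore",(plane("top",bore,zt)*1e3).round(1)[:2])
E
```

```text
crown [284.2 165.8] [272 154  25  25] [272.7 248.8] [259 237  28  24] tri [595.2 -65.4   4.9] 2.6 [594.4 -66.6] [600.1 -63.2] bore [594.  -68.8]
bearing [412.3 242.9] [402 233  22  21] [168.1 195. ] [158 188  20  14] tri [ 432.7 -339.6    4.1] 5.4 [ 433.1 -340.9] [ 440.9 -332.8] bore [ 432.3 -341.1]
pinion [343.1 230.1] [336 222  15  17] [226.  202.4] [219 194  15  17] tri [ 456.7 -192.6   12.1] 2.5 [ 457.  -193.8] [ 456.7 -191.3] bore [ 456.2 -196.1]
flange [356.2 177.2] [340 161  34  34] [197.2 234.6] [177 221  41  28] tri [ 572.9 -222.1    5.2] 2.0 [ 572.5 -222.6] [ 576.5 -219.6] bore [ 572.7 -224.2]
```

Call:
step_arm:
  increments:
    - [[40,-40,0],[0,0,0]]
    - [[40,-40,0],[0,0,0]]
    - [[40,-40,0],[0,0,0]]
    - [[40,-40,0],[0,0,0]]
    - [[40,-40,0],[0,0,0]]
    - [[40,-40,0],[0,0,0]]
    - [[40,-40,0],[0,0,0]]
    - [[40,-40,0],[0,0,0]]

```text
time: 0.77
eef_pos: [0.4829, 0.3909, 0.203]
tcp_rot: [0.186, 0.983, -0.0, -0.0]
contact_force: [-0.1, 1.2, 0.3]
opening: 1.0
finger_force: 0.0
```

Call:
step_arm:
  increments:
    - [[9,-38,0],[0,0,0]]
    - [[9,-38,0],[0,0,0]]
    - [[9,-38,0],[0,0,0]]
    - [[9,-38,0],[0,0,0]]
    - [[9,-38,0],[0,0,0]]
    - [[9,-38,0],[0,0,0]]
    - [[9,-38,0],[0,0,0]]
    - [[9,-38,0],[0,0,0]]
  fingers: 0.2
  grip_force: 40

```text
time: 1.43
eef_pos: [0.5539, 0.0868, 0.2031]
tcp_rot: [0.186, 0.983, -0.0, -0.0]
contact_force: [1.7, -0.3, 0.2]
opening: 0.6
finger_force: 0.0
```

Call:
step_arm:
  increments:
    - [[10,-38,0],[0,0,0]]
    - [[10,-38,0],[0,0,0]]
    - [[10,-38,0],[0,0,0]]
    - [[10,-38,0],[0,0,0]]
    - [[0,-2,-36],[0,0,0]]
    - [[0,0,-36],[0,0,0]]
    - [[0,0,-36],[0,0,0]]
    - [[0,0,0],[0,0,0]]

```text
time: 2.1
eef_pos: [0.5876, -0.0641, 0.0863]
tcp_rot: [0.186, 0.982, 0.001, -0.009]
contact_force: [-2.1, 0.0, -1.6]
opening: 0.604
finger_force: 0.0
```

```bash
python3 - <<'E'
from h import *
a=cams.read_camera("top")[110:230,220:360]; b=cams.read_camera("scene")[150:290,200:340]
f=lambda t:cv2.resize(t,(400,400))
cv2.imwrite("pics/a1.png",np.hstack([f(a),f(b)])[...,::-1]); print(readout.get_state()['eef_pos'])
E
```

```text
[ 0.59278268 -0.06494312  0.09401741]
```

View pics/a1.png

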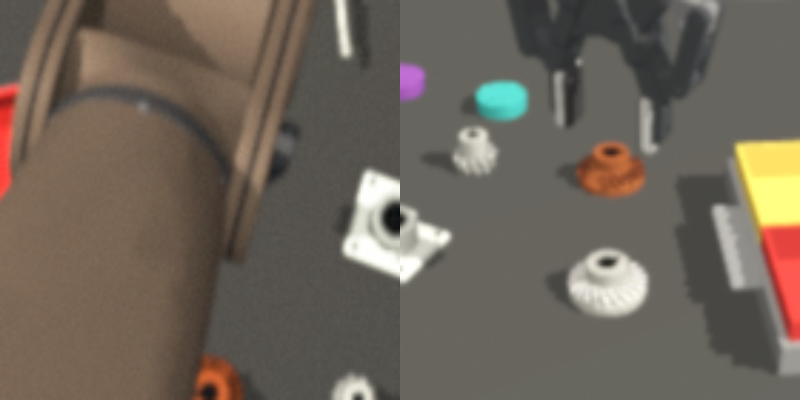

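The right half (scene) shows the open fingers above the crown wheel, with tips at about crop (565,125) and (650,150), so the middle is about scene pixel (272,198). I'll check that against the projection, then lower.

```bash
python3 - <<'E'
from h import *
c=C["scene"]
def proj(P):
    p=R.from_quat(c['rotation']).inv().apply(np.array(P)-c['eye']); return c['cx']+c['fx']*p[0]/-p[2], c['cy']-c['fy']*p[1]/-p[2]
d=np.array([.365,.93,0])*.0255
P=np.array([.5928,-.0649,.0965]); print(proj(P),proj(P+d),proj(P-d),readout.get_state()['eef_pos'])
E
```

```text
(np.float64(272.12002465724873), np.float64(208.07027709834264)) (np.float64(284.518053329629), np.float64(211.98342182179863)) (np.float64(260.0780678833336), np.float64(204.26951805389007)) [ 0.59278268 -0.06494312  0.09401741]
```

Call:
step_arm:
  increments:
    - [[0,0,-20],[0,0,0]]
    - [[0,0,-20],[0,0,0]]
    - [[0,0,0],[0,0,0]]
    - [[0,0,0],[0,0,0]]

```text
time: 2.53
eef_pos: [0.5951, -0.0653, 0.0575]
tcp_rot: [0.186, 0.983, -0.0, 0.001]
contact_force: [0.3, -0.9, 0.1]
opening: 0.6
finger_force: 0.0
```

```bash
python3 - <<'E'
from h import *
c=C["scene"]
def proj(P):
    p=R.from_quat(c['rotation']).inv().apply(np.array(P)-c['eye']); return np.array([c['cx']+c['fx']*p[0]/-p[2], c['cy']-c['fy']*p[1]/-p[2]])
b=cams.read_camera("scene"); s=readout.get_state()['eef_pos']; print(s)
d=np.array([.365,.93,0])*.0255
t=cv2.resize(b[170:270,215:335],(720,600),interpolation=cv2.INTER_CUBIC)
for P in(s+d,s-d,s): cv2.circle(t,tuple(((proj(P)-[215,170])*6).astype(int)),4,(255,0,255),-1)
cv2.imwrite("pics/a2.png",t[...,::-1])
E
```

```text
[ 0.59588079 -0.06549976  0.05831022]
```

View pics/a2.png

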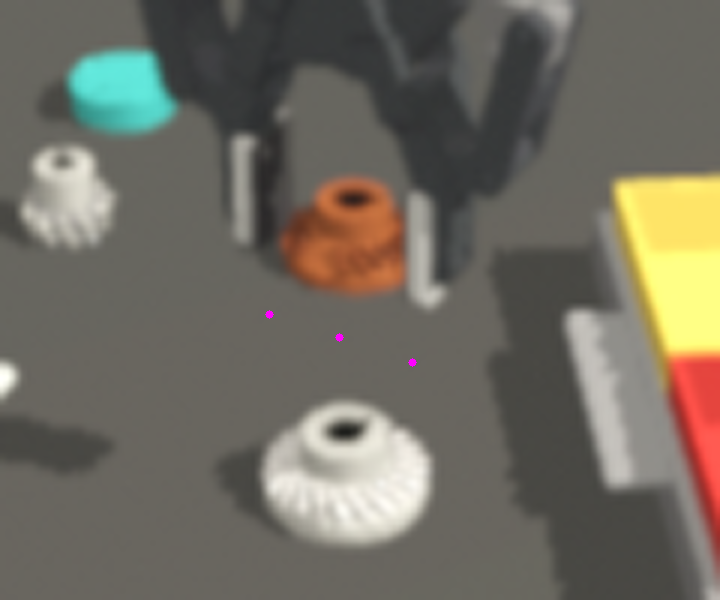

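The tips in the crop, at (250,240) and (430,300), look about 25 mm higher than the reported TCP projects to (340,337). I'll check this against the starting top picture, where the gripper shows at the left edge.

```bash
python3 - <<'E'
from h import *
c=C["top"]
def proj(P):
    p=R.from_quat(c['rotation']).inv().apply(np.array(P)-c['eye']); return np.array([c['cx']+c['fx']*p[0]/-p[2], c['cy']-c['fy']*p[1]/-p[2]])
s=np.array([.2461,.6278,.2022]); d=np.array([.365,.93,0])*.0425
b=cv2.imread("pics/top0.png"); t=cv2.resize(b[80:180,0:120],(720,600),interpolation=cv2.INTER_CUBIC)
print(proj(s),proj(s+d),proj(s-d))
for dz,col in((0,(255,0,255)),(.013,(0,255,0)),(.03,(0,255,255))):
  for P in(s+d,s-d,s): cv2.circle(t,tuple(((proj(P+[0,0,dz])-[0,80])*6).astype(int)),4,col,-1)
cv2.imwrite("pics/a3.png",t)
E
```

```text
[-139.62864434  336.11548326] [-162.25172484  325.98175753] [-116.88165982  346.30471024]
```

View pics/a3.png

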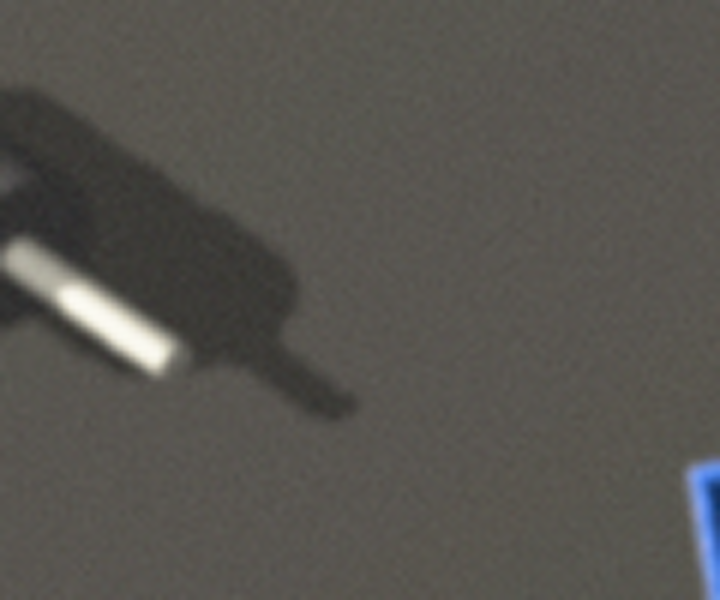

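That light stick isn't the gripper; it was off-picture at the start. I'll resolve it by lowering carefully and looking again.

Call:
step_arm:
  increments:
    - [[0,0,-13],[0,0,0]]
    - [[0,0,-13],[0,0,0]]
    - [[0,0,0],[0,0,0]]
    - [[0,0,0],[0,0,0]]

```text
time: 2.92
eef_pos: [0.593, -0.065, 0.0282]
tcp_rot: [0.186, 0.983, 0.0, -0.001]
contact_force: [-0.2, -0.7, 0.8]
opening: 0.599
finger_force: 0.0
```

```bash
cat >> h.py <<'E'
def proj(n,P):
    c=C[n]; p=R.from_quat(c['rotation']).inv().apply(np.array(P)-c['eye']); return np.array([c['cx']+c['fx']*p[0]/-p[2], c['cy']-c['fy']*p[1]/-p[2]])
def snap(name,u0,v0,w=120,h=100,k=6,n="scene"):
    b=cams.read_camera(n); s=readout.get_state(); print(s['eef_pos'].round(4),s['contact_force'].round(1),round(s['opening'],3))
    t=cv2.resize(b[v0:v0+h,u0:u0+w],(w*k,h*k),interpolation=cv2.INTER_CUBIC)
    cv2.circle(t,tuple(((proj(n,s['eef_pos'])-[u0,v0])*k).astype(int)),4,(255,0,255),-1); cv2.imwrite(f"pics/{name}.png",t[...,::-1])
E
python3 -c "from h import *;snap('a4',215,170)"
```

```text
[ 0.5937 -0.0652  0.0289] [ 0.8 -0.5  0.6] 0.598
```

View pics/a4.png

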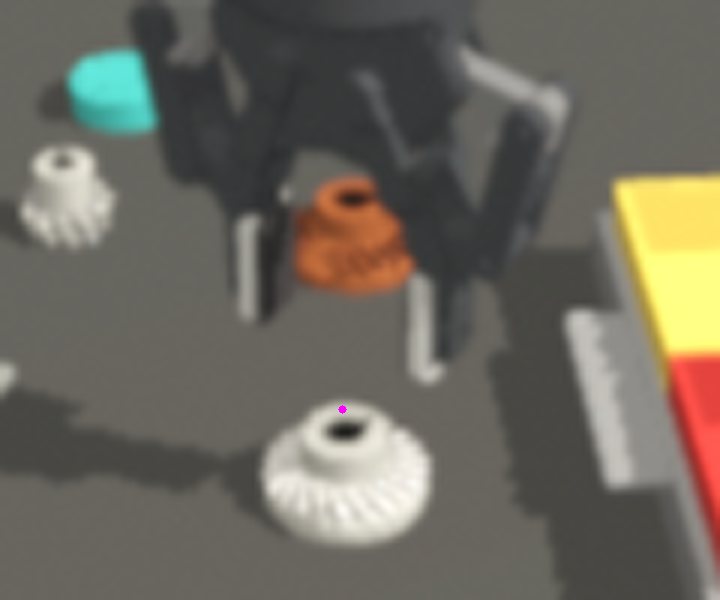

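The picture shows the tips at crop (255,320) and (428,380), still well above the wheel. The gripper's shadow lines up with the wheel, so the xy is right and the tips stand higher than reported. I'll shut the fingers here briefly to see where the shut tips sit relative to the TCP dot.

Call:
step_arm:
  increments:
    - [[0,0,4],[0,0,0]]
    - [[0,0,0],[0,0,0]]
    - [[0,0,0],[0,0,0]]
    - [[0,0,0],[0,0,0]]
    - [[0,0,0],[0,0,0]]
    - [[0,0,0],[0,0,0]]
    - [[0,0,0],[0,0,0]]
    - [[0,0,0],[0,0,0]]
  fingers: -1

```text
time: 3.63
eef_pos: [0.5941, -0.0653, 0.0335]
tcp_rot: [0.186, 0.983, 0.0, -0.0]
contact_force: [-1.2, 0.3, 1.0]
opening: 0.002
finger_force: 0.0
```

```bash
python3 -c "from h import *;snap('a5',215,170)"
```

```text
[ 0.5941 -0.0653  0.0335] [ 0.1 -0.9 -0.3] -0.002
```

View pics/a5.png

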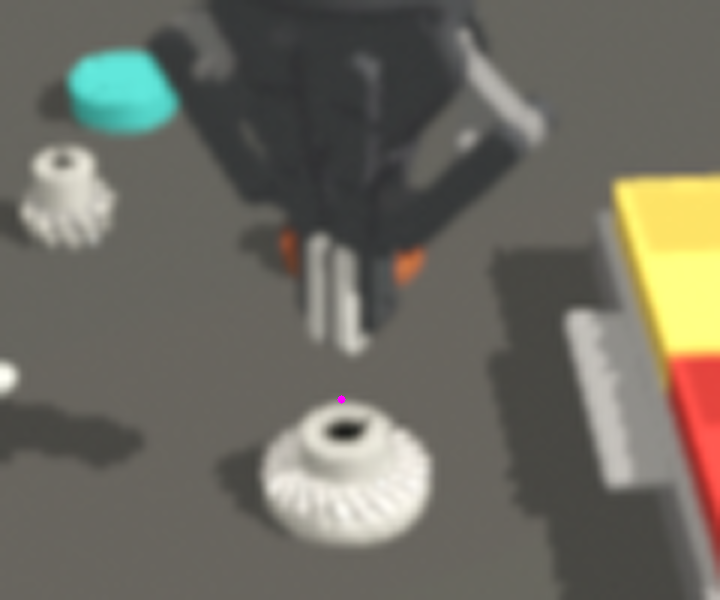

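Shut, the tips at crop (335,348) project about 24 mm above the reported TCP. The shadow, ending near (140,440), implies a tip height near 57 mm at a reported 33.5, which agrees. So I'll take tip height as reported z plus about 24 mm, and go down with force checks.

Call:
step_arm:
  increments:
    - [[0,0,0],[0,0,0]]
    - [[0,0,0],[0,0,0]]
    - [[0,0,-10],[0,0,0]]
    - [[0,-1,-10],[0,0,0]]
    - [[0,0,0],[0,0,0]]
    - [[0,0,0],[0,0,0]]
  fingers: 0.2

```text
time: 4.18
eef_pos: [0.5928, -0.066, 0.0117]
tcp_rot: [0.186, 0.983, 0.0, -0.002]
contact_force: [0.2, -1.0, 0.4]
opening: 0.598
finger_force: 0.0
```

Call:
step_arm:
  increments:
    - [[0,0,-4],[0,0,0]]
    - [[0,0,-4],[0,0,0]]
    - [[0,0,0],[0,0,0]]

```text
time: 4.43
eef_pos: [0.5936, -0.0662, 0.0046]
tcp_rot: [0.186, 0.983, 0.0, -0.001]
contact_force: [-0.5, 0.4, -0.4]
opening: 0.596
finger_force: 0.0
```

```bash
python3 -c "from h import *;snap('a6',215,170)"
```

```text
[ 0.5938 -0.0662  0.005 ] [0.9 0.6 0.3] 0.602
```

View pics/a6.png

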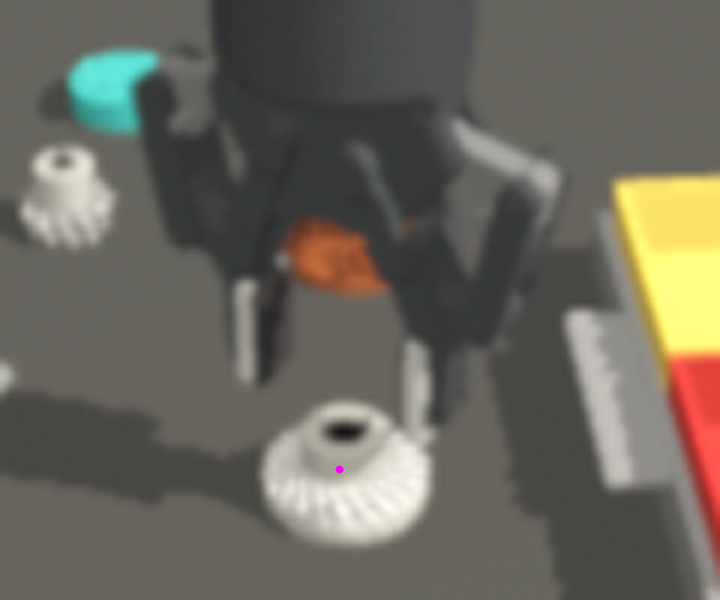

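The tips at (255,380) and (425,440) give a mid height of about 33 mm at a reported z of 5 mm, so the offset is about 28 mm at this opening and about 25 mm when closer. Going down 15 more, then gripping.

Call:
step_arm:
  increments:
    - [[1,0,-5],[0,0,0]]
    - [[0,0,-5],[0,0,0]]
    - [[0,0,-5],[0,0,0]]
    - [[0,0,0],[0,0,0]]
    - [[0,0,0],[0,0,0]]

```text
time: 4.9
eef_pos: [0.5946, -0.0662, -0.0102]
tcp_rot: [0.186, 0.983, 0.0, -0.001]
contact_force: [0.9, -0.0, 0.2]
opening: 0.598
finger_force: 0.0
```

Call:
step_arm:
  increments:
    - [[0,0,0],[0,0,0]]
    - [[0,0,0],[0,0,0]]
    - [[0,0,0],[0,0,0]]
    - [[0,0,0],[0,0,0]]
    - [[0,0,0],[0,0,0]]
    - [[0,0,0],[0,0,0]]
  fingers: -1
  grip_force: 40

```text
time: 5.4
eef_pos: [0.5955, -0.0664, -0.009]
tcp_rot: [0.186, 0.983, -0.0, 0.0]
contact_force: [-0.2, 1.2, 2.4]
opening: 0.282
finger_force: 39.2
```

Call:
step_arm:
  increments:
    - [[0,0,20],[0,0,0]]
    - [[0,0,40],[0,0,0]]
    - [[0,0,10],[0,0,0]]
    - [[0,0,0],[0,0,0]]

```text
time: 5.73
eef_pos: [0.5983, -0.0671, 0.0647]
tcp_rot: [0.186, 0.983, -0.0, 0.004]
contact_force: [-0.1, -0.9, -0.6]
opening: 0.282
finger_force: 39.4
```

```bash
python3 -c "from h import *;snap('a7',215,130,130,100)"
```

```text
[ 0.5964 -0.0667  0.0621] [ 0.1  0.1 -1.8] 0.281
```

View pics/a7.png

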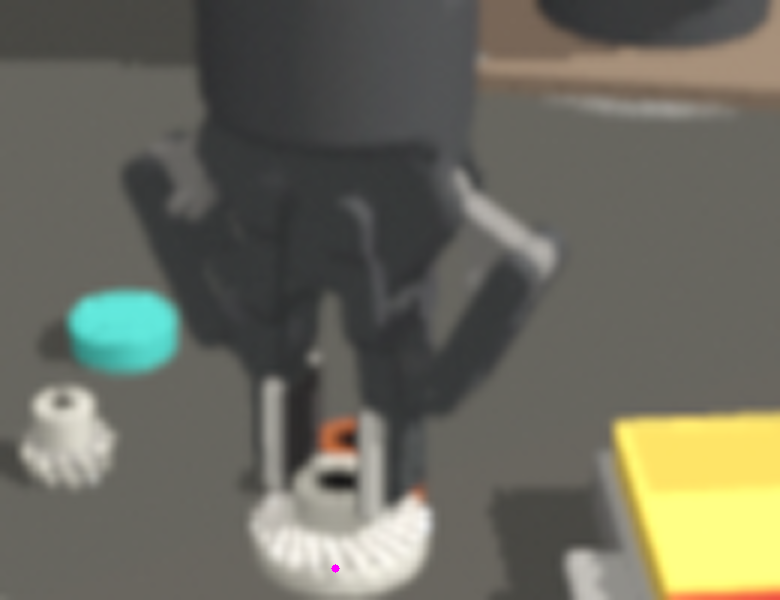

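The crown wheel is held level by its hub, at crop (340,500). Carrying it to yellow.

Call:
step_arm:
  increments:
    - [[-21,29,0],[0,0,0]]
    - [[-21,29,0],[0,0,0]]
    - [[-21,29,0],[0,0,0]]
    - [[-21,29,0],[0,0,0]]
    - [[-22,29,0],[0,0,0]]
    - [[0,0,0],[0,0,0]]
    - [[0,0,-30],[0,0,0]]
    - [[0,0,0],[0,0,0]]

```text
time: 6.45
eef_pos: [0.4838, 0.0793, 0.0248]
tcp_rot: [0.185, 0.983, -0.001, -0.005]
contact_force: [-2.5, 0.2, -1.9]
opening: 0.281
finger_force: 39.5
```

Call:
step_arm:
  increments:
    - [[0,0,-10],[0,0,0]]
    - [[0,0,-10],[0,0,0]]
    - [[0,0,-6],[0,0,0]]
    - [[0,0,-3],[0,0,0]]
    - [[0,0,0],[0,0,0]]
    - [[0,0,0],[0,0,0]]

```text
time: 6.95
eef_pos: [0.4895, 0.0785, 0.0016]
tcp_rot: [0.186, 0.983, 0.0, 0.0]
contact_force: [-0.1, 0.3, -1.4]
opening: 0.281
finger_force: 39.5
```

Call:
step_arm:
  increments:
    - [[0,0,-1],[0,0,0]]
    - [[0,0,0],[0,0,0]]
    - [[0,0,0],[0,0,0]]

```text
time: 7.2
eef_pos: [0.4895, 0.0787, 0.001]
tcp_rot: [0.186, 0.983, 0.0, 0.0]
contact_force: [0.0, -0.1, -0.5]
opening: 0.286
finger_force: 39.5
```

Call:
step_arm:
  increments:
    - [[0,0,-1],[0,0,0]]
    - [[0,0,0],[0,0,0]]
    - [[0,0,0],[0,0,0]]

```text
time: 7.45
eef_pos: [0.4891, 0.0787, -0.0004]
tcp_rot: [0.186, 0.983, 0.0, 0.0]
contact_force: [-0.1, 0.9, -1.1]
opening: 0.283
finger_force: 39.5
```

Call:
step_arm:
  increments:
    - [[0,0,-1],[0,0,0]]
    - [[0,0,0],[0,0,0]]
    - [[0,0,0],[0,0,0]]

```text
time: 7.7
eef_pos: [0.4893, 0.0787, -0.001]
tcp_rot: [0.186, 0.983, -0.0, -0.0]
contact_force: [-2.1, -0.2, 4.0]
opening: 0.28
finger_force: 40.1
```

Contact is at −1.0 mm, as predicted. Releasing, then on to the bearing.

Call:
step_arm:
  increments:
    - [[0,0,0],[0,0,0]]
    - [[0,0,0],[0,0,0]]
    - [[0,0,0],[0,0,0]]
    - [[0,0,20],[0,0,0]]
    - [[0,0,30],[0,0,0]]
    - [[0,0,30],[0,0,0]]
    - [[0,0,0],[0,0,0]]
  fingers: 0.1

```text
time: 8.28
eef_pos: [0.4939, 0.0786, 0.0847]
tcp_rot: [0.186, 0.983, 0.001, 0.006]
contact_force: [0.9, 0.6, 1.1]
opening: 0.552
finger_force: 0.0
```

Call:
step_arm:
  increments:
    - [[-5,-38,0],[0,0,0]]
    - [[-5,-38,0],[0,0,0]]
    - [[-5,-38,0],[0,0,0]]
    - [[-5,-38,0],[0,0,0]]
    - [[-5,-38,0],[0,0,0]]
    - [[-5,-38,0],[0,0,0]]
    - [[-5,-38,0],[0,0,0]]
    - [[-5,-38,0],[0,0,0]]
  fingers: 0.45

```text
time: 8.95
eef_pos: [0.4485, -0.2271, 0.0782]
tcp_rot: [0.186, 0.983, -0.0, 0.0]
contact_force: [0.2, 0.2, 0.3]
opening: 0.722
finger_force: 0.0
```

Call:
step_arm:
  increments:
    - [[-5,-38,0],[0,0,0]]
    - [[-5,-38,0],[0,0,0]]
    - [[-5,-38,0],[0,0,0]]
    - [[0,0,-30],[0,0,0]]
    - [[0,0,-30],[0,0,0]]
    - [[0,0,0],[0,0,0]]
    - [[0,0,0],[0,0,0]]

```text
time: 9.53
eef_pos: [0.4326, -0.3377, 0.0163]
tcp_rot: [0.186, 0.983, 0.002, -0.002]
contact_force: [0.6, -0.7, 0.5]
opening: 0.725
finger_force: 0.0
```

```bash
python3 - <<'E'
from h import *
s=cams.read_camera("scene"); t=cams.read_camera("top"); st=readout.get_state(); print(st['eef_pos'],st['opening'])
f=lambda a:cv2.resize(a,(390,390),interpolation=cv2.INTER_CUBIC)
p=proj("scene",st['eef_pos']); print(p)
cv2.imwrite("pics/b1.png",np.hstack([f(s[130:230,120:220]),f(t[110:270,110:270])])[...,::-1])
E
```

```text
[ 0.43485932 -0.33960066  0.01963934] 0.7233796562162154
[165.59087383 189.53279793]
```

View pics/b1.png

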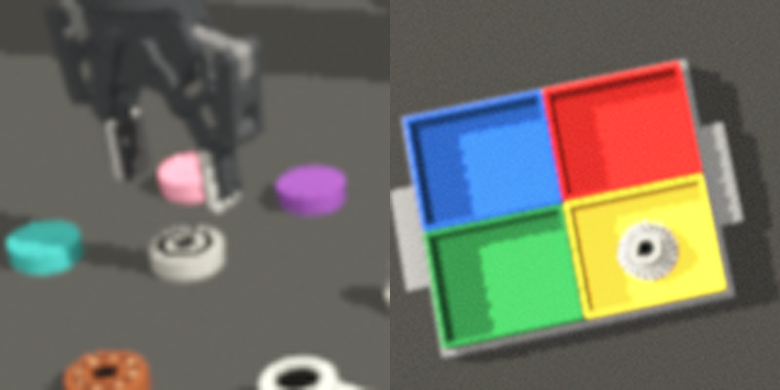

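Right half (top): the crown wheel sits hub up in the yellow bin at crop (648,250). Left half (scene): the gripper is above the bearing at crop (187,250). I'll check the lateral alignment numerically.

```bash
python3 - <<'E'
from h import *
d=np.array([.365,.93,0]);e=np.array([.93,-.365,0])*.011
s=np.array([.4349,-.3396,.0196])
for o in(.0307,-.0307):
  for dz in(.028,.032): 
    q=proj("scene",s+d*o+e+[0,0,dz]); print(o,dz,(q-[120,130])*3.9)
print((proj("scene",[.434,-.3395,.0065])-[120,130])*3.9)
E
```

```text
0.0307 0.028 [197.34008748 211.85311903]
0.0307 0.032 [196.31737581 205.7139811 ]
-0.0307 0.028 [117.93967354 185.89883291]
-0.0307 0.032 [116.75389061 179.86711929]
[181.85239799 250.48262281]
```

Call:
step_arm:
  increments:
    - [[0,0,-15],[0,0,0]]
    - [[0,0,-15],[0,0,0]]
    - [[0,0,-10],[0,0,0]]
    - [[0,0,-3],[0,0,0]]
    - [[0,0,0],[0,0,0]]
    - [[0,0,0],[0,0,0]]

```text
time: 10.13
eef_pos: [0.4348, -0.3397, -0.0234]
tcp_rot: [0.186, 0.983, -0.001, 0.001]
contact_force: [0.7, -0.1, 0.3]
opening: 0.724
finger_force: 0.0
```

Call:
step_arm:
  increments:
    - [[0,0,0],[0,0,0]]
    - [[0,0,0],[0,0,0]]
    - [[0,0,0],[0,0,0]]
    - [[0,0,0],[0,0,0]]
    - [[0,0,0],[0,0,0]]
    - [[0,0,0],[0,0,0]]
  fingers: -1
  grip_force: 40

```text
time: 10.63
eef_pos: [0.4349, -0.34, -0.023]
tcp_rot: [0.186, 0.983, -0.001, 0.001]
contact_force: [-0.3, 1.7, 6.3]
opening: 0.467
finger_force: 39.9
```

Call:
step_arm:
  increments:
    - [[0,0,10],[0,0,0]]
    - [[0,0,30],[0,0,0]]
    - [[0,0,40],[0,0,0]]
    - [[0,0,20],[0,0,0]]
    - [[8,37,0],[0,0,0]]
    - [[8,37,0],[0,0,0]]
    - [[8,37,0],[0,0,0]]
    - [[8,37,0],[0,0,0]]

```text
time: 11.3
eef_pos: [0.466, -0.1899, 0.076]
tcp_rot: [0.186, 0.982, -0.0, 0.0]
contact_force: [1.5, 0.8, -2.1]
opening: 0.464
finger_force: 40.6
```

Call:
step_arm:
  increments:
    - [[8,37,0],[0,0,0]]
    - [[8,37,0],[0,0,0]]
    - [[8,37,0],[0,0,0]]
    - [[8,37,0],[0,0,0]]
    - [[9,38,0],[0,0,0]]
    - [[9,38,0],[0,0,0]]
    - [[9,38,0],[0,0,0]]
    - [[9,38,0],[0,0,0]]

```text
time: 11.97
eef_pos: [0.534, 0.1106, 0.0759]
tcp_rot: [0.186, 0.983, -0.0, 0.0]
contact_force: [0.5, -1.0, -1.1]
opening: 0.466
finger_force: 40.6
```

Call:
step_arm:
  increments:
    - [[9,38,0],[0,0,0]]
    - [[9,38,0],[0,0,0]]
    - [[9,38,0],[0,0,0]]
    - [[0,0,0],[0,0,0]]
    - [[0,0,0],[0,0,0]]
    - [[0,0,0],[0,0,0]]

```text
time: 12.47
eef_pos: [0.5606, 0.2225, 0.0752]
tcp_rot: [0.185, 0.983, -0.0, -0.0]
contact_force: [0.1, -1.1, -0.7]
opening: 0.465
finger_force: 40.7
```

Call:
step_arm:
  increments:
    - [[0,0,-35],[0,0,0]]
    - [[0,0,-25],[0,0,0]]
    - [[0,0,-15],[0,0,0]]
    - [[0,0,-8],[0,0,0]]
    - [[0,0,-4],[0,0,0]]
    - [[0,0,0],[0,0,0]]
    - [[0,0,0],[0,0,0]]

```text
time: 13.05
eef_pos: [0.5621, 0.2223, -0.0104]
tcp_rot: [0.186, 0.982, 0.0, 0.001]
contact_force: [1.0, -0.9, -0.5]
opening: 0.461
finger_force: 40.7
```

Call:
step_arm:
  increments:
    - [[0,0,-1],[0,0,0]]
    - [[0,0,0],[0,0,0]]
    - [[0,0,0],[0,0,0]]

```text
time: 13.3
eef_pos: [0.5619, 0.2228, -0.0114]
tcp_rot: [0.186, 0.983, 0.0, 0.001]
contact_force: [0.0, 0.2, -0.9]
opening: 0.463
finger_force: 40.7
```

Call:
step_arm:
  increments:
    - [[0,0,-1],[0,0,0]]
    - [[0,0,0],[0,0,0]]
    - [[0,0,0],[0,0,0]]

```text
time: 13.55
eef_pos: [0.5611, 0.2227, -0.0134]
tcp_rot: [0.186, 0.983, -0.0, 0.0]
contact_force: [0.2, -0.4, -1.7]
opening: 0.461
finger_force: 40.7
```

Call:
step_arm:
  increments:
    - [[0,0,-1],[0,0,0]]
    - [[0,0,0],[0,0,0]]
    - [[0,0,0],[0,0,0]]

```text
time: 13.8
eef_pos: [0.561, 0.2227, -0.0147]
tcp_rot: [0.186, 0.983, -0.0, -0.0]
contact_force: [-0.2, 0.7, -0.7]
opening: 0.461
finger_force: 40.7
```

Call:
step_arm:
  increments:
    - [[0,0,-1],[0,0,0]]
    - [[0,0,0],[0,0,0]]
    - [[0,0,0],[0,0,0]]

```text
time: 14.05
eef_pos: [0.5612, 0.2227, -0.015]
tcp_rot: [0.186, 0.983, -0.0, -0.0]
contact_force: [-1.2, -0.5, 3.4]
opening: 0.464
finger_force: 41.1
```

Call:
step_arm:
  increments:
    - [[0,0,0],[0,0,0]]
    - [[0,0,0],[0,0,0]]
    - [[0,0,0],[0,0,0]]
    - [[0,0,20],[0,0,0]]
    - [[0,0,35],[0,0,0]]
    - [[0,0,40],[0,0,0]]
    - [[0,0,0],[0,0,0]]
  fingers: 0.25

```text
time: 14.63
eef_pos: [0.567, 0.2241, 0.0885]
tcp_rot: [0.186, 0.983, 0.003, 0.007]
contact_force: [1.9, -0.5, 2.7]
opening: 0.622
finger_force: 0.0
```

Call:
step_arm:
  increments:
    - [[-9,-38,0],[0,0,0]]
    - [[-9,-38,0],[0,0,0]]
    - [[-9,-38,0],[0,0,0]]
    - [[-9,-38,0],[0,0,0]]
    - [[-9,-38,0],[0,0,0]]
    - [[-9,-38,0],[0,0,0]]
    - [[-9,-38,0],[0,0,0]]
    - [[-9,-38,0],[0,0,0]]
  fingers: 0.1

```text
time: 15.3
eef_pos: [0.4886, -0.083, 0.0796]
tcp_rot: [0.186, 0.983, -0.0, 0.001]
contact_force: [1.3, 1.1, -0.3]
opening: 0.548
finger_force: 0.0
```

Call:
step_arm:
  increments:
    - [[-11,-38,0],[0,0,0]]
    - [[-11,-38,0],[0,0,0]]
    - [[-10,-37,0],[0,0,0]]
    - [[0,0,-30],[0,0,0]]
    - [[0,0,-20],[0,0,0]]
    - [[0,0,0],[0,0,0]]
    - [[0,0,0],[0,0,0]]

```text
time: 15.88
eef_pos: [0.4561, -0.1938, 0.0284]
tcp_rot: [0.186, 0.983, 0.001, -0.001]
contact_force: [0.8, -0.4, -0.1]
opening: 0.552
finger_force: 0.0
```

```bash
python3 - <<'E'
from h import *
s=cams.read_camera("scene"); t=cams.read_camera("top"); st=readout.get_state(); print(st['eef_pos'],st['opening'])
f=lambda a:cv2.resize(a,(390,390),interpolation=cv2.INTER_CUBIC)
cv2.imwrite("pics/c1.png",np.hstack([f(s[130:230,180:280]),f(t[110:270,110:270])])[...,::-1])
E
```

```text
[ 0.45808924 -0.1945132   0.03061442] 0.5481698299686592
```

View pics/c1.png

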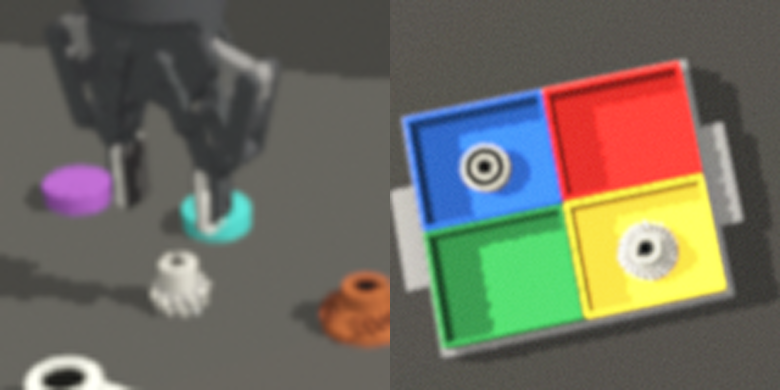

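The bearing lies flat in blue at crop (485,167), and the fingers straddle the pinion at crop (180,285). Lowering and gripping.

Call:
step_arm:
  increments:
    - [[-1,0,-15],[0,0,0]]
    - [[0,0,-15],[0,0,0]]
    - [[0,0,-7],[0,0,0]]
    - [[0,0,-3],[0,0,0]]
    - [[0,0,0],[0,0,0]]
    - [[0,0,0],[0,0,0]]

```text
time: 16.48
eef_pos: [0.4569, -0.1945, -0.0096]
tcp_rot: [0.186, 0.983, -0.0, 0.001]
contact_force: [0.2, 0.3, -0.2]
opening: 0.547
finger_force: 0.0
```

Call:
step_arm:
  increments:
    - [[0,0,0],[0,0,0]]
    - [[0,0,0],[0,0,0]]
    - [[0,0,0],[0,0,0]]
    - [[0,0,0],[0,0,0]]
    - [[0,0,0],[0,0,0]]
    - [[0,0,0],[0,0,0]]
  fingers: -1
  grip_force: 30

```text
time: 16.98
eef_pos: [0.4568, -0.1947, -0.0096]
tcp_rot: [0.186, 0.983, -0.0, 0.001]
contact_force: [-1.0, 1.3, 5.9]
opening: 0.223
finger_force: 29.4
```

Call:
step_arm:
  increments:
    - [[0,0,10],[0,0,0]]
    - [[0,0,30],[0,0,0]]
    - [[0,0,40],[0,0,0]]
    - [[0,0,10],[0,0,0]]
    - [[0,0,0],[0,0,0]]
    - [[0,0,0],[0,0,0]]

```text
time: 17.48
eef_pos: [0.4561, -0.1943, 0.0798]
tcp_rot: [0.186, 0.983, -0.0, 0.0]
contact_force: [0.3, 0.2, -0.4]
opening: 0.228
finger_force: 29.5
```

Call:
step_arm:
  increments:
    - [[17,37,0],[0,0,0]]
    - [[17,37,0],[0,0,0]]
    - [[17,37,0],[0,0,0]]
    - [[17,37,0],[0,0,0]]
    - [[17,37,0],[0,0,0]]
    - [[17,37,0],[0,0,0]]
    - [[17,36,0],[0,0,0]]
    - [[17,36,0],[0,0,0]]

```text
time: 18.15
eef_pos: [0.5904, 0.1017, 0.0761]
tcp_rot: [0.186, 0.983, -0.001, -0.003]
contact_force: [0.7, -0.3, -1.4]
opening: 0.223
finger_force: 29.5
```

Call:
step_arm:
  increments:
    - [[0,0,0],[0,0,0]]
    - [[0,0,0],[0,0,0]]
    - [[0,0,-30],[0,0,0]]
    - [[0,0,-25],[0,0,0]]
    - [[0,0,-14],[0,0,0]]
    - [[0,0,-8],[0,0,0]]
    - [[0,0,0],[0,0,0]]
    - [[0,0,0],[0,0,0]]

```text
time: 18.82
eef_pos: [0.592, 0.0989, 0.0022]
tcp_rot: [0.186, 0.982, -0.0, -0.0]
contact_force: [0.6, -0.4, -1.1]
opening: 0.226
finger_force: 29.6
```

Call:
step_arm:
  increments:
    - [[0,0,-1],[0,0,0]]
    - [[0,0,0],[0,0,0]]
    - [[0,0,0],[0,0,0]]

```text
time: 19.07
eef_pos: [0.5926, 0.0996, 0.0022]
tcp_rot: [0.186, 0.983, 0.0, 0.001]
contact_force: [-0.7, -1.0, -0.8]
opening: 0.222
finger_force: 29.6
```

Call:
step_arm:
  increments:
    - [[0,0,-1],[0,0,0]]
    - [[0,0,0],[0,0,0]]
    - [[0,0,0],[0,0,0]]

```text
time: 19.32
eef_pos: [0.5921, 0.0997, 0.0006]
tcp_rot: [0.186, 0.983, -0.0, 0.0]
contact_force: [0.5, 0.3, -1.0]
opening: 0.221
finger_force: 29.6
```

Call:
step_arm:
  increments:
    - [[0,0,-1],[0,0,0]]
    - [[0,0,0],[0,0,0]]
    - [[0,0,0],[0,0,0]]

```text
time: 19.57
eef_pos: [0.592, 0.0997, -0.0006]
tcp_rot: [0.186, 0.983, -0.0, -0.0]
contact_force: [0.8, 0.7, -1.2]
opening: 0.225
finger_force: 29.6
```

Call:
step_arm:
  increments:
    - [[0,0,-1],[0,0,0]]
    - [[0,0,0],[0,0,0]]
    - [[0,0,0],[0,0,0]]

```text
time: 19.82
eef_pos: [0.5923, 0.0997, -0.0014]
tcp_rot: [0.186, 0.983, 0.0, 0.0]
contact_force: [0.4, 0.7, -0.1]
opening: 0.223
finger_force: 29.6
```

Call:
step_arm:
  increments:
    - [[0,0,-0.7],[0,0,0]]
    - [[0,0,0],[0,0,0]]
    - [[0,0,0],[0,0,0]]

```text
time: 20.07
eef_pos: [0.5924, 0.0997, -0.0015]
tcp_rot: [0.186, 0.983, -0.0, 0.0]
contact_force: [-1.5, -0.2, 5.1]
opening: 0.224
finger_force: 30.1
```

Call:
step_arm:
  increments:
    - [[0,0,0],[0,0,0]]
    - [[0,0,0],[0,0,0]]
    - [[0,0,0],[0,0,0]]
    - [[0,0,20],[0,0,0]]
    - [[0,0,30],[0,0,0]]
    - [[0,0,30],[0,0,0]]
    - [[0,0,0],[0,0,0]]
  fingers: 0.0

```text
time: 20.65
eef_pos: [0.5968, 0.0998, 0.0846]
tcp_rot: [0.186, 0.983, 0.001, 0.006]
contact_force: [1.7, 0.5, 1.9]
opening: 0.505
finger_force: 0.0
```

Call:
step_arm:
  increments:
    - [[-2,-40,0],[0,0,0]]
    - [[-2,-40,0],[0,0,0]]
    - [[-2,-40,0],[0,0,0]]
    - [[-2,-40,0],[0,0,0]]
    - [[-2,-40,0],[0,0,0]]
    - [[-3,-40,0],[0,0,0]]
    - [[-3,-40,0],[0,0,0]]
    - [[-3,-41,0],[0,0,0]]
  fingers: 0.4

```text
time: 21.32
eef_pos: [0.5725, -0.223, 0.0772]
tcp_rot: [0.186, 0.983, 0.0, -0.0]
contact_force: [0.5, -0.4, 0.5]
opening: 0.697
finger_force: 0.0
```

Call:
step_arm:
  increments:
    - [[0,0,0],[0,0,0]]
    - [[0,0,-30],[0,0,0]]
    - [[0,0,-20],[0,0,0]]
    - [[0,0,0],[0,0,0]]
    - [[0,0,0],[0,0,0]]

```text
time: 21.73
eef_pos: [0.5718, -0.2202, 0.026]
tcp_rot: [0.186, 0.983, 0.001, -0.002]
contact_force: [0.4, -0.5, 0.5]
opening: 0.7
finger_force: 0.0
```

```bash
python3 - <<'E'
from h import *
s=cams.read_camera("scene"); t=cams.read_camera("top"); st=readout.get_state(); print(st['eef_pos'],st['opening'])
f=lambda a:cv2.resize(a,(390,390),interpolation=cv2.INTER_CUBIC)
cv2.imwrite("pics/d1.png",np.hstack([f(s[150:250,150:250]),f(t[110:270,110:270])])[...,::-1])
E
```

```text
[ 0.57399072 -0.22129591  0.02884114] 0.7014011451796326
```

View pics/d1.png

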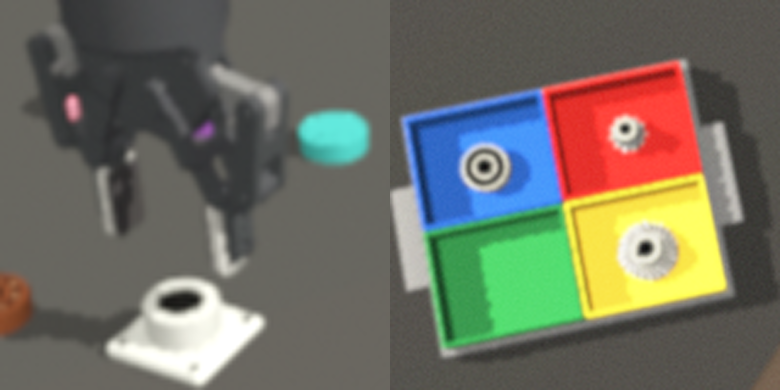

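The pinion stands in red at crop (628,132), and the fingers straddle the flange boss at crop (182,300). Lowering and gripping.

Call:
step_arm:
  increments:
    - [[0,-1,-15],[0,0,0]]
    - [[0,0,-15],[0,0,0]]
    - [[0,0,-10],[0,0,0]]
    - [[0,0,-5],[0,0,0]]
    - [[0,0,0],[0,0,0]]
    - [[0,0,0],[0,0,0]]

```text
time: 22.33
eef_pos: [0.5737, -0.2224, -0.0165]
tcp_rot: [0.186, 0.983, -0.0, 0.0]
contact_force: [0.5, 0.2, -0.6]
opening: 0.699
finger_force: 0.0
```

Call:
step_arm:
  increments:
    - [[0,0,0],[0,0,0]]
    - [[0,0,0],[0,0,0]]
    - [[0,0,0],[0,0,0]]
    - [[0,0,0],[0,0,0]]
    - [[0,0,0],[0,0,0]]
    - [[0,0,0],[0,0,0]]
  fingers: -1
  grip_force: 40

```text
time: 22.83
eef_pos: [0.5742, -0.2229, -0.0158]
tcp_rot: [0.186, 0.983, -0.0, 0.001]
contact_force: [-0.4, 0.1, 5.7]
opening: 0.427
finger_force: 40.5
```

Call:
step_arm:
  increments:
    - [[0,0,10],[0,0,0]]
    - [[0,0,30],[0,0,0]]
    - [[0,0,40],[0,0,0]]
    - [[0,0,15],[0,0,0]]
    - [[0,0,0],[0,0,0]]
    - [[0,0,0],[0,0,0]]

```text
time: 23.33
eef_pos: [0.5733, -0.2225, 0.0786]
tcp_rot: [0.186, 0.983, -0.0, 0.001]
contact_force: [-0.5, 0.2, -0.7]
opening: 0.427
finger_force: 40.2
```

Call:
step_arm:
  increments:
    - [[-10,38,0],[0,0,0]]
    - [[-10,38,0],[0,0,0]]
    - [[-10,38,0],[0,0,0]]
    - [[-10,38,0],[0,0,0]]
    - [[-10,38,0],[0,0,0]]
    - [[-10,38,0],[0,0,0]]
    - [[-10,38,0],[0,0,0]]
    - [[-10,38,0],[0,0,0]]

```text
time: 24.0
eef_pos: [0.4899, 0.0834, 0.0749]
tcp_rot: [0.186, 0.983, -0.0, -0.003]
contact_force: [1.1, 0.7, -0.6]
opening: 0.425
finger_force: 40.3
```

Call:
step_arm:
  increments:
    - [[-10,38,0],[0,0,0]]
    - [[-11,38,0],[0,0,0]]
    - [[-11,38,0],[0,0,0]]
    - [[0,0,0],[0,0,0]]
    - [[0,0,0],[0,0,0]]
    - [[0,0,0],[0,0,0]]

```text
time: 24.5
eef_pos: [0.4595, 0.1954, 0.0758]
tcp_rot: [0.185, 0.983, -0.001, -0.002]
contact_force: [0.1, -1.2, -0.5]
opening: 0.428
finger_force: 40.4
```

Call:
step_arm:
  increments:
    - [[0,0,-30],[0,0,0]]
    - [[0,0,-25],[0,0,0]]
    - [[0,0,-16],[0,0,0]]
    - [[0,0,-8],[0,0,0]]
    - [[0,0,-4],[0,0,0]]
    - [[0,0,0],[0,0,0]]
    - [[0,0,0],[0,0,0]]

```text
time: 25.08
eef_pos: [0.462, 0.1952, -0.0046]
tcp_rot: [0.186, 0.982, 0.0, 0.0]
contact_force: [1.0, 0.4, -1.5]
opening: 0.421
finger_force: 40.4
```

Call:
step_arm:
  increments:
    - [[0,0,-1],[0,0,0]]
    - [[0,0,0],[0,0,0]]
    - [[0,0,0],[0,0,0]]

```text
time: 25.33
eef_pos: [0.4619, 0.1958, -0.0053]
tcp_rot: [0.186, 0.983, 0.0, 0.001]
contact_force: [1.2, -0.0, -1.4]
opening: 0.422
finger_force: 40.4
```

Call:
step_arm:
  increments:
    - [[0,0,-1],[0,0,0]]
    - [[0,0,0],[0,0,0]]
    - [[0,0,0],[0,0,0]]

```text
time: 25.58
eef_pos: [0.4611, 0.1958, -0.007]
tcp_rot: [0.186, 0.983, 0.0, 0.0]
contact_force: [0.5, 0.5, -0.8]
opening: 0.429
finger_force: 40.4
```

Call:
step_arm:
  increments:
    - [[0,0,-1],[0,0,0]]
    - [[0,0,0],[0,0,0]]
    - [[0,0,0],[0,0,0]]

```text
time: 25.83
eef_pos: [0.4613, 0.1958, -0.0078]
tcp_rot: [0.186, 0.983, 0.0, 0.0]
contact_force: [-1.9, -0.2, 2.7]
opening: 0.423
finger_force: 40.7
```

Call:
step_arm:
  increments:
    - [[0,0,-0.6],[0,0,0]]
    - [[0,0,0],[0,0,0]]
    - [[0,0,0],[0,0,0]]

```text
time: 26.08
eef_pos: [0.4613, 0.1958, -0.0078]
tcp_rot: [0.186, 0.983, -0.0, -0.0]
contact_force: [-3.2, -0.4, 7.8]
opening: 0.425
finger_force: 41.2
```

Contact. Releasing, rising, and moving aside for a last look.

Call:
step_arm:
  increments:
    - [[0,0,0],[0,0,0]]
    - [[0,0,0],[0,0,0]]
    - [[0,0,0],[0,0,0]]
    - [[0,0,20],[0,0,0]]
    - [[0,0,35],[0,0,0]]
    - [[0,0,40],[0,0,0]]
    - [[0,0,40],[0,0,0]]
    - [[0,0,0],[0,0,0]]
  fingers: 0.2

```text
time: 26.75
eef_pos: [0.467, 0.197, 0.1352]
tcp_rot: [0.186, 0.983, 0.003, 0.008]
contact_force: [1.0, 0.7, 1.0]
opening: 0.6
finger_force: 0.0
```

Call:
step_arm:
  increments:
    - [[-10,38,0],[0,0,0]]
    - [[-10,38,0],[0,0,0]]
    - [[-10,38,0],[0,0,0]]
    - [[-10,38,0],[0,0,0]]
    - [[-10,38,0],[0,0,0]]
    - [[-10,38,0],[0,0,0]]
    - [[-10,38,0],[0,0,0]]
    - [[0,0,0],[0,0,0]]

```text
time: 27.42
eef_pos: [0.3889, 0.4671, 0.1258]
tcp_rot: [0.183, 0.983, 0.001, -0.0]
contact_force: [-0.5, -0.8, -0.6]
opening: 0.599
finger_force: 0.0
```

```bash
python3 - <<'E'
from h import *
s=cams.read_camera("scene"); t=cams.read_camera("top")
f=lambda a:cv2.resize(a,(400,300),interpolation=cv2.INTER_CUBIC)
cv2.imwrite("pics/e1.png",np.vstack([np.hstack([f(s[170:290,310:470]),f(t[115:265,105:305])]),np.hstack([f(s[130:280,100:300]),f(t[140:300,260:473])])])[...,::-1])
E
```

```text
(no output)
```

View pics/e1.png

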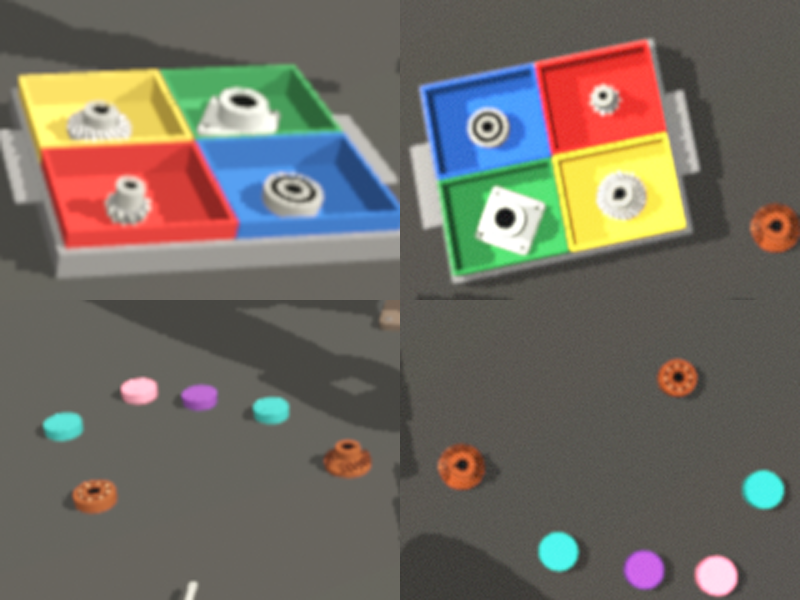

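All four parts rest the right way up in their bins: crown in yellow (620,195), bearing in blue (488,127), pinion in red (603,98) and flange in green (510,220). The rusty parts and look-alikes haven't moved.

```bash
python3 -c "from plant import sign_off;print(sign_off())"
```

```text
the job is handed in; nothing more can be done
None
```

The job is handed in at about 27 s: crown wheel in yellow, bearing in blue, pinion in red and flange in green, each set down upright on its bin floor in the order asked, with the worn wheel and worn bearing left where they were.

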